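# Fit the keyed gear on the splined stub shaft

## Task

In the gear store, pick up the gear whose bore has a keyway, turn it until the keyway matches the wide master spline on the upright stub shaft of the red bearing housing, and lower it over the shaft, boss up, until it sits fully home on the housing. Do not let it drop down the shaft, let go of it at the end, and leave the look-alike gear with the plain round bore where it lies.

Things in the scene. Friction and masses are not known exactly. Their poses are not given: they have to be found in the camera images.
- gear: Loose steel gear to fit, 0.5-0.75 kg, boss up: 16 teeth, 84 mm over tips, disc 18 mm thick; on it a twelve-sided boss from 18 to 50 mm height, 56 mm across flats (flats face every 30 degrees from +x): grip it across flats. Through bore 34 mm, with one full-height keyway 16 mm wide reaching 24.5 mm from the axis at +x. Origin: centre of underside; z up; +x points to the keyway.
- plain_gear: Look-alike to leave alone: loose steel gear of the same outer shape, size and boss (84 mm over the tips, 50 mm high), but with a plain round bore of 24 mm and no keyway. Origin: centre of the underside; z up.
- hub: Fixed round red housing, 116 mm wide at the foot; flat top (seat) 90 mm wide, 40 mm above origin. On it an upright steel shaft, 26 mm thick up to 90, tapering to 12 mm at its tip at 105 mm. One spline, 9 mm wide, out to 21 mm from the axis at +x, up to 78 mm. Fitted gear lies on the seat, +x along hub +x; play 10 degrees, 4 mm. Origin: centre of foot, on the table; z up; +x points to the spline.
Not all that is in view belongs to the job. There is more than one size of the hub; the job needs the smallest.

How it is judged:
At the end, for the whole second after the job is handed in: The keyed gear is on the stub shaft, boss up: its axis within 10 mm of the hub's, its underside within 8 mm of the seat (40 mm above the hub's origin), level within 0.15 rad, its keyway in line with the spline within 0.35 rad, and at rest (horizontal distance between gear and hub below 0.01 m and z of gear in the frame of hub between 0.03 and 0.048 m and angle between gear's own z axis and vertical below 0.15 rad and angle between the x axis of gear and the x axis of hub, either way round below 0.35 rad and linear speed of gear below 0.02 m/s); the robot touches nothing.
It fails at once if the gear drops down the shaft (moves faster than 0.6 m/s while on it) (horizontal distance between gear and hub below 0.02 m and z of gear in the frame of hub below 0.1 m and linear speed of gear above 0.6 m/s).
It fails at once if the plain-bored gear is moved by more than 30 mm (distance of plain_gear from where it was at the start of the episode above 0.03 m).
It also fails if it takes over 42 s, if anything falls off the work surface, if the arm or the gripper's body presses on something with over 40 N, if the wrist force passes 120 N, or if a joint passes its speed limit or range.

## Robot

A 6-joint arm with a two-finger parallel gripper is mounted at the origin on the work surface. World frame = base frame: x ahead of the robot, y to its left, z up, the work surface at z = 0. Lengths are in m, angles in rad, forces in N, time in s.
With the tool pointing down it reaches from about 0.275 to 0.975 m from the base axis. Payload 8.4 kg.
Tool frame: the origin (TCP) lies midway between the tips of the shut fingers; the grasp point (between the pads) lies 19 mm behind it; z points along the fingers, y is the direction in which the jaws open and shut (so a half turn about z gives the same grasp; the last joint's range is limited). The gripper opens to 92 mm and grips with 3 to 60 N. Pads are 20 mm wide; open, the fingers measure 128 mm over their backs; the gripper's body (75 mm by 189 mm) begins 69 mm behind the grasp point.
Start: joints at [1.127, 0.353, 1.633, -0, 1.155, -0.002], TCP at [0.267, 0.565, 0.215] pointing down, gripper open.
Joint ranges: [-2.63, 2.63], [-0.92, 2.1], [0.06, 2.66], [-1.3, 4.44], [0, 2.69], [-3.02, 3.02]. Speed limits (rad/s): [2.22, 2.22, 2.79, 3.14, 3.14, 3.14].

## Interface

Orientations are given as a unit quaternion [w, x, y, z].
In Python, from bench import ctrl gives the robot as it stands.
- The arm moves only by the shell command python3 -m creep 'ROWS' [FORCE]. ROWS is JSON, one flat list of numbers, 5 for each row, row after row: the closure, from 0 (fully open) to 1 (shut), then the shift along the tool's x, y, z in m, then the turn about the tool's z in degrees. In form: [hand, dx, dy, dz, spin, hand, dx, dy, dz, spin, ...]. A call has 1 to 20 rows; each row shifts and turns the commanded pose from where the row before left it, along the tool's axes as they then stand; what a row does not reach is not made up. A row lasts 1/10 s, in which the tool goes at most 50 mm and 8.59 degrees, less where a joint would pass 70% of its speed; a pose out of reach is approached as far as the arm can. A call with a gripper value outside its range is refused whole. The fingers move at their own pace and stop on an object; FORCE is the grip in N (left out, the last holds). Time passes only in rows, so rows that do not move let the fingers close. It gives the time, the measured TCP pose, the force and the opening at its end, in the units of the state.
- ctrl.get_state(): the state, without advancing time (a new reading comes with each control period).
- ctrl.grab_frame(name): name is "side" or "top" or "wrist"; returns a dict with "color" (420x560x3 uint8, red, green, blue), "camera_matrix" (3x3 intrinsics, pixels), "xyz" and "rotation" of the camera in the world. Camera axes: x right, y down, z forward; pixel columns grow to the right and rows downward; lengths in m; the calibration is good to about 2 mm. A picture is of the moment at which its call begins. There is no depth.
- ctrl.close_job(): hands the job in, once; it reports no verdict.
Trained networks look in the newest picture that a camera, given by its name, has taken for a name from the list of things; names that differ only in an ending like _2 or _b are one class to them, and where a whole thing is asked for, a point or a joint stands for the part that bears it (a point fixed in the world has none). Each returns a list of dicts, best first, with "conf" (0 to 1); they miss things now and then, are a little off and sometimes report something else, mostly with a low value. They report only what shows in the picture. A call takes as long as a camera call. They do not tell look-alikes from the thing itself.
- ctrl.masks_of(query, camera): "region" (420x560 bool, what is visible of it).
- ctrl.tip_of(query, camera): "centre" ([x, y, z] in m, in the coordinates of the camera as it stood for that picture, good to about 4 mm: a listed point, or the origin of a listed thing).
The state is a dict: "time_s": time; "joint_positions": joint angles; "qd": joint speeds; "joint_efforts": joint torques, N m; "position": TCP position; "orientation": TCP orientation; "ft_force": force on the tool from outside, world axes, zero at the start; "moment": the same for the moment, N m; "opening": finger opening in m.
Only numpy, scipy, OpenCV 4.12 (cv2) and the standard library are available. Lean on these libraries where they do the work, as an engineer would, in place of code of your own. Each camera call takes 0.05 s, during which the arm holds its last target. There are 200 camera calls.

## Working session

There is one attempt and no reset: what is moved stays moved. The work goes in short steps, Python scripts to look and compute and a shell command to move; the robot and the scene stay as the last step left them, time stands still between calls to the robot, and variables do not carry over. Pictures are saved under pics/ and viewed, about 8 in all and at most 12, crops included, and the job is handed in when it is done.

```bash
mkdir -p pics; ls; cat > h.py <<'E'
from bench import ctrl
import numpy as np, cv2
def grab(n,save=None):
    f=ctrl.grab_frame(n)
    if save: cv2.imwrite('pics/'+save,f['color'][:,:,::-1])
    return f
def world(f,p): return np.array(f['rotation'])@np.array(p)+np.array(f['xyz'])
def proj(f,P):
    p=np.array(f['rotation']).T@(np.array(P)-np.array(f['xyz'])); q=np.array(f['camera_matrix'])@p; return q[:2]/q[2]
def ray(f,uv,z):
    d=np.array(f['rotation'])@np.linalg.inv(np.array(f['camera_matrix']))@np.array([uv[0],uv[1],1.]); o=np.array(f['xyz']); return o+d*(z-o[2])/d[2]
E
python3 - <<'E'
from h import *
np.set_printoptions(precision=3,suppress=True)
ims=[]
for n in ('top','side'):
    f=grab(n); ims.append(f['color']); print(n,f['xyz'])
    for q in ('gear','plain_gear','hub'):
        for r in ctrl.tip_of(q,n): 
            w=world(f,r['centre']); print(q,round(r['conf'],2),w,proj(f,w))
cv2.imwrite('pics/top.png',cv2.resize(ims[0][:,:,::-1],(800,600),interpolation=3))
cv2.imwrite('pics/side.png',ims[1][:,:,::-1])
E
```

```text
pics
top [0.455 0.003 0.799]Traceback (most recent call last):
  File "<stdin>", line 8, in <module>
  File "h.py", line 7, in world
    def world(f,p): return np.array(f['rotation'])@np.array(p)+np.array(f['xyz'])
                           ~~~~~~~~~~~~~~~~~~~~~~~^~~~~~~~~~~~
ValueError: matmul: Input operand 1 has a mismatch in its core dimension 0, with gufunc signature (n?,k),(k,m?)->(n?,m?) (size 3 is different from 4)
```

```bash
cat > h.py <<'E'
from bench import ctrl
import numpy as np, cv2
from scipy.spatial.transform import Rotation
np.set_printoptions(precision=3,suppress=True)
def grab(n,save=None):
    f=ctrl.grab_frame(n); q=np.array(f['rotation'])
    f['R']=Rotation.from_quat(q[[1,2,3,0]]).as_matrix(); f['o']=np.array(f['xyz']); f['K']=np.array(f['camera_matrix'])
    if save: cv2.imwrite('pics/'+save,f['color'][:,:,::-1])
    return f
def world(f,p): return f['R']@np.array(p)+f['o']
def proj(f,P):
    q=f['K']@(f['R'].T@(np.array(P)-f['o'])); return q[:2]/q[2]
def ray(f,uv,z):
    d=f['R']@np.linalg.inv(f['K'])@np.array([uv[0],uv[1],1.]); return f['o']+d*(z-f['o'][2])/d[2]
E
python3 - <<'E'
from h import *
ims=[]
for n in ('top','side'):
    f=grab(n); ims.append(f['color']); print(n,f['xyz'])
    for q in ('gear','plain_gear','hub'):
        for r in ctrl.tip_of(q,n): 
            w=world(f,r['centre']); print(q,round(r['conf'],2),w,proj(f,w))
cv2.imwrite('pics/top.png',cv2.resize(ims[0][:,:,::-1],(800,600),interpolation=3))
cv2.imwrite('pics/side.png',ims[1][:,:,::-1])
s=ctrl.get_state();print(s['orientation'],s['opening'],s['time_s'])
E
```

```text
top [0.455 0.003 0.799]
gear 0.73 [ 0.46   0.246 -0.003] [142.524 265.904]
hub 0.79 [ 0.612  0.277 -0.001] [128.852 186.275]
hub 0.71 [ 0.479  0.01  -0.001] [267.938 254.273]
hub 0.62 [ 0.672 -0.151  0.001] [349.081 155.218]
side [ 0.255 -0.42   0.698]
gear 0.72 [ 0.458  0.244 -0.   ] [183.103 178.688]
plain_gear 0.97 [ 0.484 -0.285 -0.002] [340.767 364.92 ]
hub 0.98 [ 0.67  -0.149 -0.003] [368.959 255.824]
hub 0.95 [ 0.481  0.008 -0.   ] [246.536 244.959]
hub 0.67 [0.615 0.274 0.   ] [235.777 145.168]
[-0.     0.219  0.976 -0.   ] 0.09168861989614555 0.5
```

View pics/top.png

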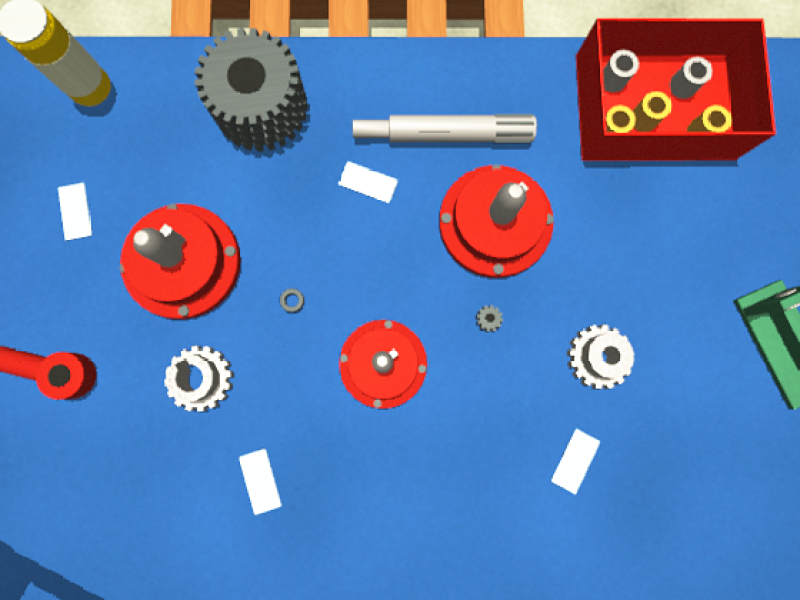

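View pics/side.png

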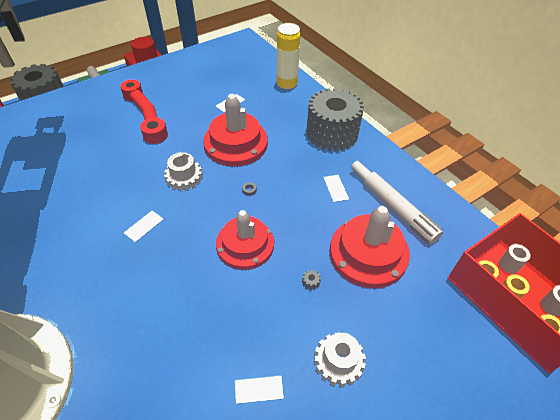

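```bash
python3 -m creep '[0,-0.031,-0.021,0,0, 0,-0.031,-0.021,0,0, 0,-0.031,-0.021,0,0, 0,-0.031,-0.021,0,0, 0,-0.031,-0.021,0,0, 0,-0.031,-0.021,0,0, 0,-0.031,-0.021,0,0, 0,-0.031,-0.021,0,0, 0,-0.031,-0.021,0,0, 0,-0.031,-0.019,0,0]' 30
python3 - <<'E'
from h import *
f=grab('wrist','w1.png'); s=ctrl.get_state()
print(s['position'],s['orientation'],f['o'],f['R'])
for r in ctrl.tip_of('gear','wrist'): w=world(f,r['centre']);print(r['conf'],w,proj(f,w))
print(proj(f,[.459,.245,.05]),proj(f,[.459,.265,.05]),proj(f,[.48,.009,.1]))
t=grab('top')['color'][:,:,::-1]
a=cv2.resize(t[220:300,100:180],(400,400),interpolation=2);b=cv2.resize(t[212:292,230:310],(400,400),interpolation=2)
cv2.imwrite('pics/c.png',np.hstack([a,b]))
E
```

```text
time_s: 1.5
position: [0.4591, 0.243, 0.2148]
orientation: [0.0, 0.219, 0.976, 0.0]
ft_force: [0.7, 0.0, -0.7]
opening: 0.0917
[0.461 0.24  0.215] [ 0.001  0.219  0.976 -0.001] [0.386 0.277 0.386] [[ 0.426  0.867  0.257]
 [ 0.904 -0.409 -0.121]
 [-0.     0.284 -0.959]]
0.81 [ 0.464  0.249 -0.002] [282.679 179.309]
[277.972 187.866] [296.767 179.237] [ 58.348 325.522]
```

View pics/w1.png

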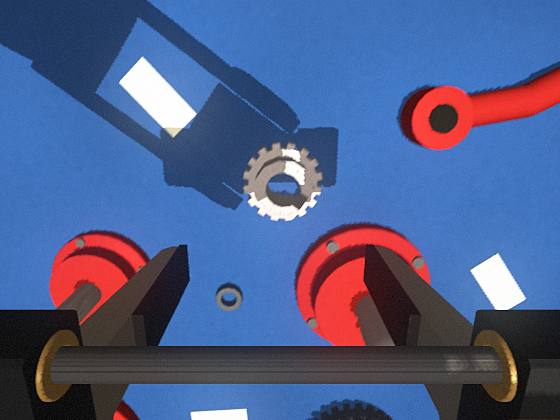

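```bash
python3 - <<'E'
import cv2,numpy as np
w=cv2.imread('pics/w1.png')[140:224,240:324]; w=cv2.resize(w,(400,400),interpolation=2)
w=np.clip(w.astype(float)*1.3,0,255).astype('uint8')
c=cv2.imread('pics/c.png')
cv2.imwrite('pics/d.png',cv2.resize(np.hstack([c,w]),(798,266)))
E
```

```text
(no output)
```

View pics/d.png

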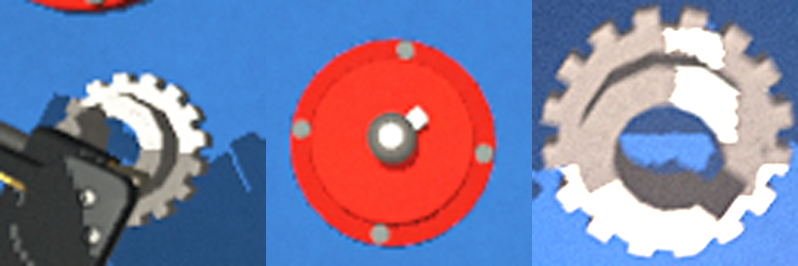

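```bash
cat >> h.py <<'E'
def keypoly(x,y,z,yaw,r0=17,r1=24.5,w=8,R=True):
    a=np.radians(np.arange(0,360,5)); L=[(r0*np.cos(t)*1e-3,r0*np.sin(t)*1e-3) for t in a]
    S=[(.015,w*1e-3),(r1*1e-3,w*1e-3),(r1*1e-3,-w*1e-3),(.015,-w*1e-3)]
    c,s=np.cos(yaw),np.sin(yaw); M=np.array([[c,-s],[s,c]])
    f=lambda P:np.c_[np.array(P)@M.T+[x,y],np.full(len(P),z)]
    return f(L),f(S)
def overlay(f,box,sc,items):
    u0,v0,u1,v1=box; im=cv2.resize(f['color'][v0:v1,u0:u1,::-1],None,fx=sc,fy=sc,interpolation=2)
    for P,col in items:
        q=np.array([(proj(f,p)-[u0-.5,v0-.5])*sc for p in P]); cv2.polylines(im,[np.int32(q)],False,col,1,cv2.LINE_AA)
    return im
E
python3 - <<'E'
from h import *
t=grab('top'); f=grab('wrist')
h=np.array([.480,.009])
sp=ray(t,(275.4,247.2),.078)[:2]; tip=ray(t,(230+(391-266)/3.325,212+136/3.325),.105)[:2]
print('spline',sp,'tip',tip,'yaw',np.degrees(np.arctan2(*(sp-h)[::-1])),np.degrees(np.arctan2(*(sp-tip)[::-1])),np.linalg.norm(sp-tip))
b=ray(f,(283,187),.05);k=ray(f,(304,200),.05); print(b,k,np.degrees(np.arctan2(k[1]-b[1],k[0]-b[0])))
yg=np.arctan2(k[1]-b[1],k[0]-b[0]); ys=np.arctan2(*(sp-tip)[::-1])
g=keypoly(b[0],b[1],.05,yg); s=keypoly(tip[0],tip[1],.078,ys,13,21,4.5)
A=overlay(f,(240,140,324,224),4.7,[(g[0],(0,255,0)),(g[1],(0,255,0))])
B=overlay(t,(230,212,310,292),4.93,[(s[0],(0,255,0)),(s[1],(0,255,0))])
n=min(len(A),len(B)); cv2.imwrite('pics/o1.png',np.hstack([A[:n],B[:n]]))
E
```

```text
spline [ 0.489 -0.004] tip [0.478 0.009] yaw -55.17249467991764 -51.50679656715051 0.01686399893834053
[0.46  0.251 0.05 ] [0.48  0.264 0.05 ] 32.32233578553052
```

View pics/o1.png

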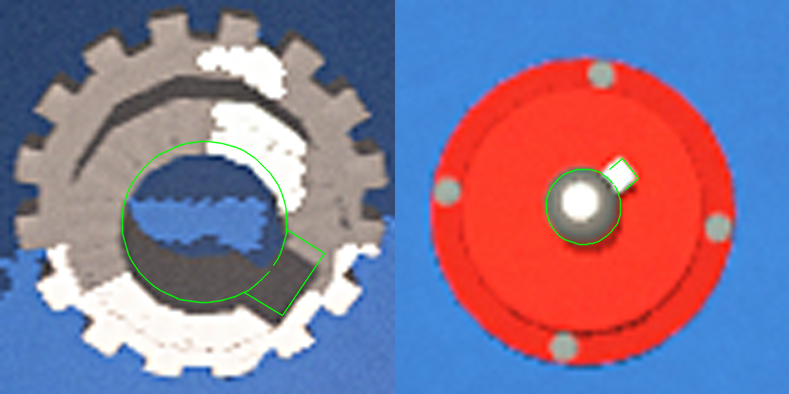

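```bash
python3 -m creep '[0,0.002,0.006,0.03,2.7, 0,0,0,0.04,0, 0,0,0,0.04,0, 0,0,0,0.035,0, 0,0,0,0.02,0, 0,0,0,0.015,0, 0,0,0,0.0125,0, 0,0,0,0,0, 0,0,0,0,0]' 30
python3 -m creep '[0.3,0,0,0,0, 0.4,0,0,0,0, 0.6,0,0,0,0, 0.8,0,0,0,0, 0.8,0,0,0,0, 0.8,0,0,0,0]' 45
python3 - <<'E'
from h import *
f=grab('wrist'); s=ctrl.get_state(); p=np.array(s['position']);q=np.array(s['orientation'])
R=Rotation.from_quat(q[[1,2,3,0]]).as_matrix(); yj=np.arctan2(R[1,1],R[0,1]); print(p,np.degrees(yj),s['opening'],s['ft_force'])
yg=yj-np.pi/6; g=keypoly(p[0],p[1],.05,yg); print(np.degrees(yg))
c=proj(f,[p[0],p[1],.05]); u,v=map(int,c); print(c)
A=overlay(f,(max(u-80,0),max(v-75,0),u+80,v+75),4,[(g[0],(0,255,0)),(g[1],(0,255,0))]); cv2.imwrite('pics/o2.png',A)
E
```

```text
time_s: 2.65
position: [0.4592, 0.2513, 0.0223]
orientation: [-0.0, 0.242, 0.97, 0.0]
ft_force: [-0.8, 0.5, 0.1]
opening: 0.0919
time_s: 3.25
position: [0.4597, 0.2508, 0.0225]
orientation: [0.0, 0.242, 0.97, 0.0]
ft_force: [0.6, 0.2, 4.9]
opening: 0.0572
[0.46  0.251 0.022] 61.978532719719716 0.05715427215204229 [ 1.019 -0.42   4.784]
31.978532719719716
[276.191 288.16 ]
```

View pics/o2.png

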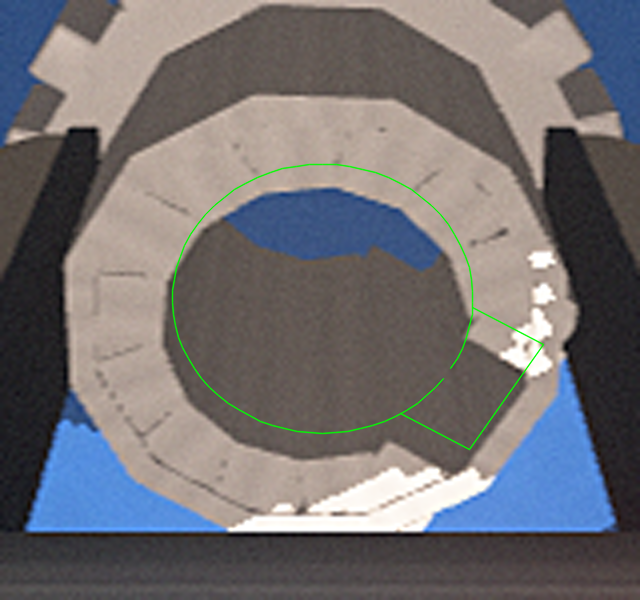

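```bash
python3 -m creep '[0.8,0,0,-0.01,0, 0.8,0,0,-0.02,0, 0.8,0,0,-0.03,0, 0.8,0,0,-0.03,0, 0.8,0,0,-0.03,0, 0.8,0,0,-0.02,0, 0.8,0,0,0,0]' 45
python3 -m creep '[0.8,-0.013,-0.0202,0,0,0.8,-0.013,-0.0202,0,0,0.8,-0.013,-0.0202,0,0,0.8,-0.013,-0.0202,0,0,0.8,-0.013,-0.0202,0,0,0.8,-0.013,-0.0202,0,0,0.8,-0.013,-0.0202,0,0,0.8,-0.013,-0.0202,0,0,0.8,-0.013,-0.0202,0,0,0.8,-0.013,-0.0202,0,0]'
python3 -m creep '[0.8,0,0,0,8.45,0.8,0,0,0,8.45,0.8,0,0,0,8.45,0.8,0,0,0,8.45,0.8,0,0,0,8.45,0.8,0,0,0,8.45,0.8,0,0,0,8.45,0.8,0,0,0,8.45,0.8,0,0,0,8.45,0.8,0,0,0,8.45,0.8,0,0,0,0,0.8,0,0,0,0]'
python3 - <<'E'
from h import *
f=grab('wrist'); s=ctrl.get_state(); p=np.array(s['position']);q=np.array(s['orientation'])
R=Rotation.from_quat(q[[1,2,3,0]]).as_matrix(); yj=np.degrees(np.arctan2(R[1,1],R[0,1])); print(p,yj,s['opening'],s['ft_force'])
c=p-.0027*R[:,0]; zb=p[2]-.0223
g=keypoly(c[0],c[1],zb+.05,np.radians(yj-30)); k=keypoly(.479,.009,.09,np.radians(-52.5),13,21,4.5); k2=keypoly(.479,.009,.078,np.radians(-52.5),13,21,4.5)
it=[(g[0],(0,255,0)),(g[1],(0,255,0)),(k[0],(255,0,255)),(k2[1],(255,0,255))]
u,v=map(int,proj(f,[c[0],c[1],zb+.05]))
A=overlay(f,(u-80,v-70,u+80,v+80),2.5,it)
f=grab('side'); u,v=map(int,proj(f,[.479,.009,.1])); B=overlay(f,(u-40,v-40,u+40,v+35),5,it)
n=min(len(A),len(B)); cv2.imwrite('pics/o3.png',np.hstack([A[:n],B[:n]]))
E
```

```text
time_s: 4.0
position: [0.4603, 0.2512, 0.1646]
orientation: [0.001, 0.242, 0.97, 0.001]
ft_force: [1.5, -1.1, -5.6]
opening: 0.0571
time_s: 5.0
position: [0.4777, 0.0103, 0.1605]
orientation: [-0.001, 0.242, 0.97, -0.0]
ft_force: [-0.2, 0.6, -5.9]
opening: 0.0573
time_s: 6.2
position: [0.4782, 0.0113, 0.161]
orientation: [-0.001, 0.83, 0.557, -0.001]
ft_force: [0.1, -0.1, -5.7]
opening: 0.0571
[0.478 0.011 0.161] -22.27279598653827 0.057180174434587595 [ 0.658 -0.481 -6.22 ]
```

View pics/o3.png

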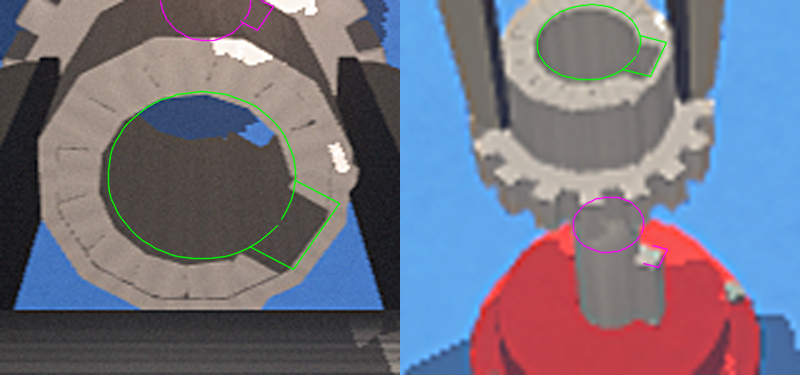

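```bash
python3 -m creep '[0.8,0.0005,0.001,0.01,0, 0.8,0,0,0.015,0, 0.8,0,0,0.01,0, 0.8,0,0,0.006,0, 0.8,0,0,0.006,0, 0.8,0,0,0.006,0, 0.8,0,0,0.004,0, 0.8,0,0,0,0, 0.8,0,0,0,0]'
python3 -m creep '[0.8,0,0,0.004,0, 0.8,0,0,0.004,0, 0.8,0,0,0,0, 0.8,0,0,0,0]'
```

```text
time_s: 7.2
position: [0.4804, 0.0114, 0.1052]
orientation: [0.0, 0.832, 0.556, 0.0]
ft_force: [-1.1, -0.1, -5.6]
opening: 0.0573
time_s: 7.6
position: [0.4802, 0.0114, 0.097]
orientation: [-0.0, 0.832, 0.555, -0.0]
ft_force: [0.1, -0.5, -5.7]
opening: 0.057
```

```bash
python3 -m creep '[0.8,0,0,0.004,0, 0.8,0,0,0.004,0, 0.8,0,0,0.004,0, 0.8,0,0,0.004,0, 0.8,0,0,0.004,0, 0.8,0,0,0.004,0,0.8,0,0,0.004,0, 0.8,0,0,0.003,0, 0.8,0,0,0,0, 0.8,0,0,0,0]'
python3 -m creep '[0.8,0,0,0.002,0, 0.8,0,0,0.001,0, 0.8,0,0,0.001,0, 0.8,0,0,0,0, 0.8,0,0,0,0]'
```

```text
time_s: 8.6
position: [0.4803, 0.0114, 0.066]
orientation: [-0.0, 0.832, 0.555, -0.0]
ft_force: [0.4, -0.1, -4.7]
opening: 0.0575
time_s: 9.1
position: [0.4803, 0.0114, 0.0624]
orientation: [0.0, 0.832, 0.555, 0.0]
ft_force: [-2.4, 0.4, 4.2]
opening: 0.0572
```

Seated: the force has flipped from −6 N carried weight to +4 N contact at the expected height. Now I open the gripper, check and retreat.

```bash
python3 -m creep '[0.6,0,0,0,0, 0.3,0,0,0,0, 0,0,0,0,0, 0,0,0,0,0, 0,0,0,0,0, 0,0,0,0,0, 0,0,0,0,0]'
python3 -m creep '[0,0,0,-0.01,0, 0,0,0,-0.02,0, 0,0,0,-0.03,0, 0,0,0,-0.04,0, 0,0,0,-0.04,0, 0,0,0,-0.03,0, 0,0,0,-0.02,0, 0,0,0,0,0, 0,0,0,0,0]'
python3 - <<'E'
from h import *
it=[]
k=keypoly(.479,.009,.09,np.radians(-52.5)); k2=keypoly(.479,.009,.09,np.radians(-52.5),13,21,4.5)
it=[(k[0],(0,255,0)),(k[1],(0,255,0)),(k2[0],(255,0,255))]
f=grab('wrist'); u,v=map(int,proj(f,[.479,.009,.09])); A=overlay(f,(max(u-60,0),max(v-60,0),u+60,v+60),3.3,it)
for r in ctrl.tip_of('gear','wrist'): print(r['conf'],world(f,r['centre']))
f=grab('side'); u,v=map(int,proj(f,[.479,.009,.08])); B=overlay(f,(u-40,v-40,u+40,v+40),4.9,[])
for r in ctrl.tip_of('gear','side'): print(r['conf'],world(f,r['centre']))
for r in ctrl.tip_of('plain_gear','side'): print('p',r['conf'],world(f,r['centre']))
n=min(len(A),len(B)); cv2.imwrite('pics/o4.png',np.hstack([A[:n],B[:n]]))
print(ctrl.get_state()['ft_force'])
E
```

```text
time_s: 9.8
position: [0.4803, 0.0114, 0.0621]
orientation: [0.0, 0.832, 0.555, -0.0]
ft_force: [-0.1, 0.2, -0.3]
opening: 0.0914
time_s: 10.7
position: [0.4801, 0.0114, 0.2522]
orientation: [0.0, 0.832, 0.555, 0.0]
ft_force: [-0.4, -0.3, 0.5]
opening: 0.0913
0.88 [0.479 0.008 0.041]
0.78 [0.479 0.003 0.041]
p 0.83 [ 0.486 -0.282  0.001]
[0.178 0.059 0.101]
```

View pics/o4.png

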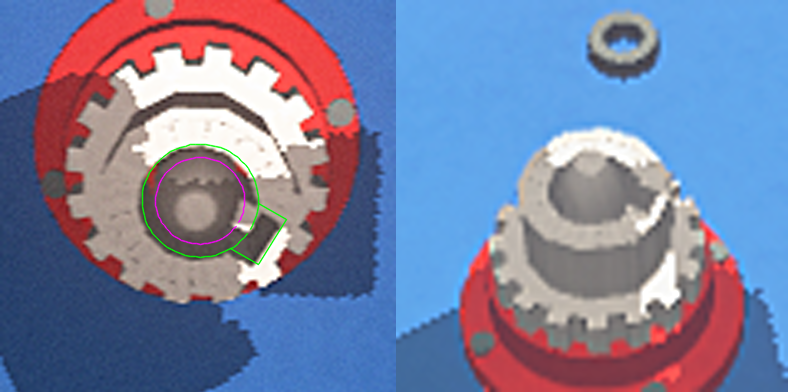

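The gear sits flat on the seat in both views. The shaft is inside the bore, the keyway at about (262,235) is in line with the predicted spline, and the network puts the underside at z = 0.041.

```bash
python3 -c "
from bench import ctrl
print(ctrl.close_job())"
```

```text
the job is handed in; nothing more can be done
None
```

The keyed gear is seated on the smallest red housing, and I handed the job in after about 11 s of robot time. The hand-in gives no verdict, so the result rests on my own checks.

I gripped the gear across its flats and turned it about 84° to bring the keyway in line with the spline. I then lowered it in 3–6 mm steps over the shaft, released it and backed off 190 mm.

What the last checks showed:
- **Seating:** contact force appeared at exactly the expected seat height. The network put the gear's underside at z = 0.041 m, against 0.040 m for the seat.
- **Position:** the wrist camera put the gear at (0.479, 0.008) m, about 1 mm from the hub. The side camera disagreed by about 5 mm in y, roughly the network's 4 mm error; both are within the 10 mm limit.
- **Keyway:** it lines up with the predicted spline direction in the wrist picture.
- **Plain gear:** it read (0.486, −0.282) m, against (0.484, −0.285) m at the start, which is within measuring error.
- **Robot:** gripper open and clear, with the wrist force near zero.

No check failed.

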